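# Zero the tally counter, pass the blue vial and count it

### The job

Start a fresh count of passed samples: press the red plunger of the tally counter all the way in and let it spring back, then gently set the blue-capped vial down upright on the floor of the green tray. Only once the vial stands in the tray, count it by swinging the counter's lever to its stop and letting it spring back. Do not knock the lever or the plunger at other times, and leave the other vials, the white pot and the black-capped can standing where they are.

Things in the scene. Friction and masses are not known exactly. Their poses are not given: they have to be found in the camera images.
- counter: Grey bench tally counter, fixed: console 190 mm wide (y), 112 mm deep (x). Origin: centre of its underside; x to its rear, y to its left, z up; front (-x) faces about to the robot. The panel slopes up to the rear by 30 deg, 110 mm long, face centre at [0, 0, 60] mm, outward normal [-0.5, 0, 0.866], up-slope [0.866, 0, 0.5]
- light_bar (a point): Middle of the lower front edge of the fixed light bar over the panel: it spans the counter's width, 86 mm to the rear and 16 mm upward from here, 238 mm above the worktop. It bars the way from straight above to plunger and lever: lean the tool about 30 deg, along the panel's normal, and come in from the front
- plunger_top (a point): Centre of the top of the red round plunger head (25 mm across, 8 mm thick) on the right (-y) part of the panel; axes: x up-slope, y to the counter's left, z outward along the plunger's axis (the panel's normal). At rest it stands 24 mm off the panel
- zero_plunger (a joint): Travel of the plunger into the panel, along the panel's inward normal: 0 m out (rest), 0.009 m at the stop. A spring drives it out: 2 N at rest, 6 N at the stop
- lever_peg (a point): Centre of the free end of the lever's upright black finger peg (11 mm across, 34 mm long, standing along the panel's normal, its foot 6 mm off the panel); moves with the lever. Axes: those of lever_pivot turned with the lever
- lever_pivot (a point): Point on the lever's hinge axis (on the left part of the panel) at the height of the peg's free end, 40 mm off the panel. The axis is the panel's normal. The peg moves on a circle of radius 50 mm about it
- advance_lever (a joint): Angle of the steel lever: 0 at rest, when it points 60 deg to the left of up-slope, grows as it swings clockwise (seen facing the panel, to the right) to 1.2 rad at the stop, 9 deg to the right of up-slope. A spring drives it back; 1.2 N at the peg at rest, 5 N at the stop
- pass_tray: Green shallow tray, fixed, 110 (its x) x 130 (its y) x 16 mm, walls and floor 4 mm; origin: centre of its underside
- vial_blue: Vial with a blue cap, 22 mm diameter, 47 mm tall, standing in a row with the two others in the fixed shallow steel sample tray (floor 3 mm above the worktop, rim 19 mm high); origin: centre of its underside, z up its axis. About 30 g
- vial_white: Vial with a white cap, same size; stays where it is
- vial_red: Vial with a red cap, same size; stays where it is
- white_pot: White lidded pot, 47 mm diameter, 43 mm tall, origin: centre of its underside; stays where it is
- black_can: White can with a black cap, 39 mm diameter, 67 mm tall, origin: centre of its underside; stays where it is
There are look-alikes about, which are no part of the job. Of the things that look like the pass_tray, take the one that is nearest to the robot's base at the start.

How it is judged:
By the outcome, as a careful person would: the job done as asked, in the order asked, and still so for the second after the job is handed in, with the robot touching nothing.
It also fails if it takes over 69 s, if anything falls off the work surface, if the arm or the gripper's body presses on something with over 40 N, if the wrist force passes 120 N, or if a joint passes its speed limit or range.

### The arm

A 7-joint arm with a two-finger parallel gripper is mounted at the origin on a cart in front of the work surface, level with it; the furniture and walls round the work are solid. World frame = base frame: x ahead of the robot, y to its left, z up, the work surface at z = 0. Lengths are in m, angles in rad, forces in N, time in s.
With the tool pointing down it reaches from about 0.425 to 0.875 m from the base axis. Payload 4.7 kg.
Tool frame: the origin (TCP) lies between the finger pads; the fingertips stand 14 mm ahead of it and the grasp point (between the pads) lies 5 mm behind it; z points along the fingers, y is the line along which they close (so a half turn about z gives the same grasp; the last joint's range is limited). The gripper opens to 87 mm and grips with 3 to 60 N. Pads are 19 mm wide; open, the fingers measure 117 mm over their backs; the gripper's body (75 mm by 190 mm) begins 51 mm behind the grasp point.
Start: joints at [-1.287, 0.321, -0.07, 1.45, 0.023, 1.371, -0.057], TCP at [0.173, 0.626, 0.237] pointing down, gripper open.
Joint ranges: [-2.86, 2.86], [-0.3, 2.09], [-1.38, 1.24], [0.06, 2.45], [-1.56, 4.7], [0.09, 2.05], [-2.69, 2.69]. Speed limits (rad/s): [2.57, 2.57, 3.14, 3.14, 3.14, 3.14, 3.14].

### API

Orientations are given as a rotation vector (axis times angle).
In Python, from bench import get_state, get_image, camera_params, close_job gives the robot as it stands. The module is installed in compiled form; this text tells all that it offers.
- The arm moves only by the tool arm_command, never from a script. Its argument "motion" is a list of rows, each a list of 5 numbers: the finger opening in mm, from 0 to 87, then the shift along the tool's x, y, z in mm, then the turn about the tool's z in degrees. In form: [[gripper, x, y, z, spin], ...]. A call has 1 to 5 rows; each row is the pose to reach, as a shift and turn from the pose commanded when the call began, along the tool's axes at that moment; what a row does not reach only later rows make up. A row lasts 1/12 s, in which the tool goes at most 41.7 mm and 7.16 degrees, less where a joint would pass 70% of its speed; a pose out of reach is approached as far as the arm can. A call with a gripper value outside its range is refused whole. The fingers move at their own pace and stop on an object; "newtons" is the grip in N (left out, the last holds). Time passes only in rows, so rows that repeat a pose let the fingers close. It gives the time, the measured TCP pose, the force, the opening and the grip force at its end, in the units of the state.
- get_state(): the state, without advancing time (a new reading comes with each control period).
- get_image(name): name is "scene" or "top"; returns (picture, depth): 400x640x3 uint8, red, green, blue; 400x640 float32, m along the optical axis (not along the pixel's ray), 0 where there is no reading.
- camera_params(name): a dict with "intrinsics" (3x3 intrinsics, pixels), "extrinsics" (4x4, takes a point from camera to world coordinates). Camera axes: x right, y down, z forward; pixel columns grow to the right and rows downward; lengths in m; the calibration is good to about 2 mm. A picture is of the moment at which its call begins. camera_params takes no time and is no camera call.
- close_job(): hands the job in; it is judged then, once.
The state is a dict: "time": time; "joint_positions": joint angles; "qd": joint speeds; "joint_torque": joint torques, N m; "position": TCP position; "tool_rot": TCP orientation; "ft_force": force on the tool from outside, world axes, zero at the start; "torque": the same for the moment, N m; "grip_width": opening from 0.0 (shut) to 1.0 (fully open); "grip_force": force on a finger pad.
Only numpy, scipy, OpenCV 4.12 (cv2) and the standard library are available. Lean on these libraries where they do the work, as an engineer would, in place of code of your own. Each camera call takes 0.05 s, during which the arm holds its last target. There are 200 camera calls.

## Working session

There is one attempt and no reset: what is moved stays moved. The work goes in short steps, Python scripts to look and compute and a tool call to move; the robot and the scene stay as the last step left them, time stands still between calls to the robot, and variables do not carry over. Pictures are saved under pics/ and viewed, at most 12 in all, crops included, and the job is handed in when it is done.

Besides the shell and the picture viewer there is one more tool, called after "Emit:" as name(argument=value, ...) on one line, values as JSON. arm_command: Moves the arm, as the interface text tells. Its arguments: {"type":"object","properties":{"motion":{"type":"array"},"newtons":{"type":"number"}},"required":["motion"]}

```bash
mkdir -p pics
cat > h.py <<'E'
import numpy as np, cv2
from bench import *
from scipy.spatial.transform import Rotation as R
def snap(n):
    im,d=get_image(n); cv2.imwrite(f'pics/{n}.png',im[:,:,::-1]); np.save(f'{n}.npy',d); np.save(f'{n}_im.npy',im); return im,d
def w(n,u,v,d=None):
    D=np.load(f'{n}.npy'); p=camera_params(n);K=np.array(p['intrinsics']);E=np.array(p['extrinsics'])
    if d is None:
        a=D[int(v)-1:int(v)+2,int(u)-1:int(u)+2]; a=a[a>0]; d=np.median(a) if a.size else 0
    return (E@np.r_[d*np.linalg.inv(K)@[u,v,1],1])[:3]
def proj(n,P):
    p=camera_params(n);K=np.array(p['intrinsics']);E=np.linalg.inv(np.array(p['extrinsics']))
    q=K@(E@np.r_[P,1])[:3]; return q[:2]/q[2]
E
python3 - <<'E'
from h import *
s=get_state();print(s)
for n in('scene','top'):
    snap(n);print(n,np.round(camera_params(n)['extrinsics'],3).tolist(),np.array(camera_params(n)['intrinsics']).tolist())
E
```

```text
{'time': 0.0, 'joint_positions': array([-1.28691096,  0.3217895 , -0.07010064,  1.45164751,  0.0226292 ,
        1.37080055, -0.05687883]), 'qd': array([ 2.33665347e-03,  9.32270669e-04,  5.24060427e-05,  3.42669201e-04,
       -3.06795565e-04, -7.73606764e-04, -1.26514239e-03]), 'joint_torque': array([ 8.28935435e-05, -4.91290855e+01, -4.03806623e-01, -3.12519979e+01,
       -6.39367034e-02,  4.38642909e-02,  1.78449368e-04]), 'position': array([0.17315045, 0.625978  , 0.23549717]), 'tool_rot': array([-4.22364156e-01, -3.11293966e+00,  2.91086151e-03]), 'ft_force': array([ 0.04848437, -0.56355787, -0.36370974]), 'torque': array([-0.02644773, -0.00075167, -0.00377471]), 'grip_force': 0.0, 'grip_width': 1.0013144492461894}
scene [[0.872, -0.296, 0.39, 0.011], [-0.489, -0.496, 0.718, -0.69], [-0.019, -0.817, -0.577, 0.903], [0.0, 0.0, 0.0, 1.0]] [[407.88456552941705, 0.0, 314.9230450325154], [0.0, 407.88456552941705, 202.28543778712984], [0.0, 0.0, 1.0]]
top [[-0.001, -0.986, 0.166, 0.359], [-1.0, 0.003, 0.011, 0.247], [-0.011, -0.166, -0.986, 1.304], [0.0, 0.0, 0.0, 1.0]] [[382.91094713820627, 0.0, 329.7030557666581], [0.0, 382.91094713820627, 192.4422469880986], [0.0, 0.0, 1.0]]
```

View pics/scene.png

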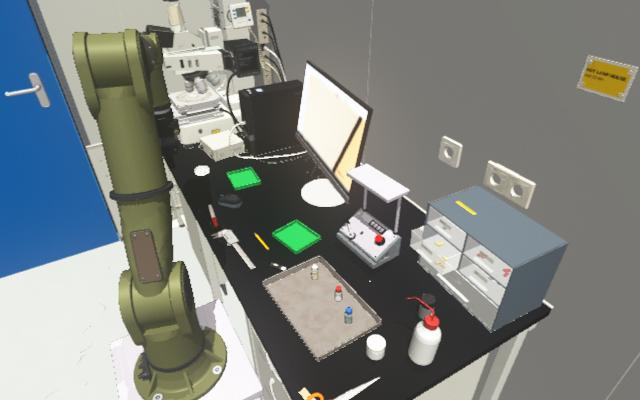

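View pics/top.png

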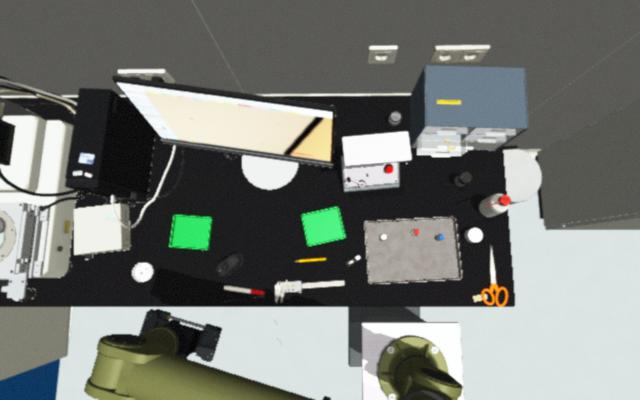

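Candidates: trays at top (323,226) and top (190,232), and the former is nearer to the base. Vials: white (384,237), red (415,232), blue (440,237). Red things: plunger at scene (380,239), plus the bottle cap, which is not part of the job. Next I check these in close crops.

Run:
```python
from h import *
a=np.load('scene_im.npy')[185:275,325:415,::-1]; b=np.load('scene_im.npy')[255:365,320:400,::-1]
c=np.load('top_im.npy')[125:200,330:420,::-1]; d=np.load('top_im.npy')[200:290,295:485,::-1]
f=lambda x,w_,h_:cv2.resize(x,(w_,h_),interpolation=cv2.INTER_CUBIC)
top=np.hstack([f(a,400,400),f(c,400,333) if 0 else f(c,400,400)])
# a: scale 4.444 ; c: 4.444x,5.333y
cv2.imwrite('pics/c1.png',top)
for n,pts in {'top':[(323,226),(190,232),(384,237),(415,232),(440,237),(474,235),(389,169),(463,179)],'scene':[(296,236),(315,266),(338,288),(348,309),(380,239),(375,341)]}.items():
    for p in pts: print(n,p,np.round(w(n,*p),3))
im=np.load('top_im.npy');hsv=cv2.cvtColor(im,cv2.COLOR_RGB2HSV)
m=cv2.inRange(hsv,(45,120,80),(75,255,255));k,l,st,ce=cv2.connectedComponentsWithStats(m)
for i in range(1,k):
    if st[i,4]>200: print(st[i],ce[i],cv2.minAreaRect(np.argwhere(l==i)[:,::-1].astype(np.float32)))
```

```text
top (323, 226) [0.462 0.284 0.005]
top (190, 232) [0.442 0.735 0.007]
top (384, 237) [0.422 0.085 0.053]
top (415, 232) [ 0.438 -0.016  0.052]
top (440, 237) [ 0.422 -0.097  0.051]
top (474, 235) [ 0.429 -0.21   0.044]
top (389, 169) [0.64  0.067 0.086]
top (463, 179) [ 0.61  -0.177  0.067]
scene (296, 236) [0.465 0.286 0.005]
scene (315, 266) [0.428 0.084 0.05 ]
scene (338, 288) [ 0.44  -0.024  0.05 ]
scene (348, 309) [ 0.425 -0.099  0.049]
scene (380, 239) [0.643 0.057 0.082]
scene (375, 341) [ 0.431 -0.212  0.042]
[ 301  206   46   41 1383] [322.81706435 225.99566161] ((322.80255126953125, 225.93125915527344), (34.439918518066406, 40.77827835083008), 77.19573211669922)
[ 168  214   45   37 1398] [190.1788269  231.77539342] ((190.02413940429688, 231.71035766601562), (41.854923248291016, 34.62997055053711), 4.763641834259033)
```

View pics/c1.png

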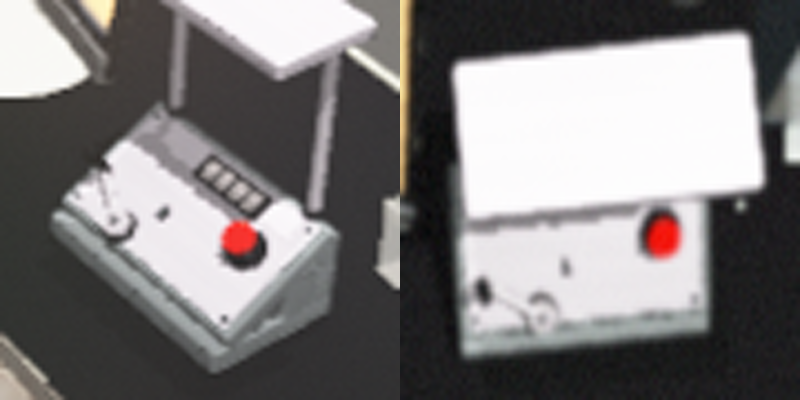

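Run:
```python
from h import *
for n,pts in {'top':[(389,169.6),(348.7,179.4),(362.6,183.5),(344.2,191.9),(399.3,185.9),(343,163.5),(410,158.5),(340.5,136.5),(406.5,131.7)],
 'scene':[(378.8,238.6),(347.5,222),(352,235.6),(336.7,233.5),(374,268)]}.items():
    for p in pts: print(n,p,np.round(w(n,*p),3))
D=np.load('scene.npy')
# plane fit of panel: crop polygon in scene
m=np.zeros(D.shape,np.uint8);cr=np.array([[140,145],[85,190],[215,320],[300,230]])/4.444+[325,185]
cv2.fillPoly(m,[np.round(cr).astype(int)],1)
P=np.array([w('scene',u,v,D[v,u]) for v,u in np.argwhere(m) if D[v,u]>0])
from scipy.optimize import least_squares
r=least_squares(lambda q:q[0]*P[:,0]+q[1]*P[:,1]+q[2]-P[:,2],[.5,0,0],loss='soft_l1',f_scale=.002).x
print('plane z=',r,'slope',np.degrees(np.arctan(np.hypot(*r[:2]))),'yaw',np.degrees(np.arctan2(r[1],r[0])),len(P))
```

```text
top (389, 169.6) [0.638 0.067 0.086]
top (348.7, 179.4) [0.606 0.199 0.086]
top (362.6, 183.5) [0.599 0.151 0.053]
top (344.2, 191.9) [0.578 0.212 0.011]
top (399.3, 185.9) [0.6   0.021 0.001]
top (343, 163.5) [0.661 0.217 0.08 ]
top (410, 158.5) [0.632 0.032 0.255]
top (340.5, 136.5) [0.779 0.223 0.   ]
top (406.5, 131.7) [0.712 0.039 0.25 ]
scene (378.8, 238.6) [0.642 0.062 0.081]
scene (347.5, 222) [0.614 0.195 0.067]
scene (352, 235.6) [0.601 0.147 0.048]
scene (336.7, 233.5) [ 0.595  0.231 -0.   ]
scene (374, 268) [0.604 0.026 0.004]
plane z= [ 0.57132125  0.03939947 -0.31059848] slope 29.798825280544516 yaw 3.944986576788911 930
```

The vertical tool can't get at the plunger: the bar's front edge is at x≈0.63 and the plunger at x≈0.64. Moves allow no tilt, so I'll bring the arm over. Going high, where joint 6 reaches its limit, should lean the tool forward, and I'll test that there.

Emit:
arm_command(motion=[[40,-24,-26,-15,0],[20,-48,-52,-30,0],[0,-72,-78,-45,0],[0,-96,-104,-60,-5],[0,-120,-130,-75,-10]])

```text
time: 0.52
position: [0.2547, 0.4674, 0.3117]
tool_rot: [-0.143, -3.138, 0.001]
ft_force: [0.7, 0.2, 0.2]
grip_width: 0.705
grip_force: 0.0
```

Emit:
arm_command(motion=[[0,-24,-26,-15,-4],[0,-48,-52,-30,-8],[0,-72,-78,-45,-11],[0,-96,-104,-60,-11],[0,-120,-130,-75,-11]])

```text
time: 0.93
position: [0.362, 0.3265, 0.3871]
tool_rot: [0.152, -3.138, 0.0]
ft_force: [0.9, 0.6, 0.4]
grip_width: 0.324
grip_force: 0.0
```

```bash
cat >> h.py <<'E'
def st():
    s=get_state();M=R.from_rotvec(s['tool_rot']).as_matrix()
    print('t',round(s['time'],2),'q',np.round(s['joint_positions'],3),'p',np.round(s['position'],4),'F',np.round(s['ft_force'],1),'g',round(s['grip_width'],3),round(s['grip_force'],1));print(np.round(M,3).tolist())
    return s['position'],M
E
python3 -c "
from h import *
st()"
```

```text
t 0.93 q [-0.958 -0.061  0.16   1.582  0.01   1.621  0.87 ] p [0.362  0.3265 0.3871] F [0.9 0.6 0.4] g 0.324 0.0
[[-0.995, -0.097, -0.0], [-0.097, 0.995, -0.0], [0.0, -0.0, -1.0]]
```

Emit:
arm_command(motion=[[0,-15,-30,-22,0],[0,-30,-60,-45,0],[0,-45,-90,-70,0],[0,-60,-120,-95,0],[0,-75,-150,-120,0]])

```text
time: 1.35
position: [0.4506, 0.1849, 0.5073]
tool_rot: [0.152, -3.138, -0.0]
ft_force: [1.1, 0.1, -0.3]
grip_width: 0.022
grip_force: 0.0
```

Emit:
arm_command(motion=[[0,-8,-18,-30,0],[0,-16,-36,-60,0],[0,-24,-54,-95,0],[0,-32,-72,-130,0],[0,-40,-90,-165,0]])

```text
time: 1.77
position: [0.4934, 0.1032, 0.6212]
tool_rot: [-0.143, 3.09, 0.01]
ft_force: [-0.7, -0.8, -0.6]
grip_width: 0.008
grip_force: 0.0
```

```bash
python3 -c "
from h import *
st()"
```

```text
t 1.77 q [-0.758  0.091  0.578  0.963 -0.056  2.053  1.453] p [0.4934 0.1032 0.6212] F [-0.7 -0.8 -0.6] g 0.008 0.0
[[-0.995, -0.093, 0.048], [-0.092, 0.996, 0.009], [-0.048, 0.004, -0.999]]
```

Emit:
arm_command(motion=[[0,0,0,-30,0],[0,0,0,-60,0],[0,0,0,-90,0],[0,0,0,-120,0],[0,0,0,-120,0]])

```text
time: 2.18
position: [0.4831, 0.1036, 0.6448]
tool_rot: [-0.147, 3.042, 0.025]
ft_force: [-0.4, 0.9, -1.0]
grip_width: 0.005
grip_force: 0.0
```

```bash
python3 -c "
from h import *
st()"
```

```text
t 2.18 q [-0.962  0.058  0.77   0.949 -0.048  2.053  1.448] p [0.4831 0.1036 0.6448] F [-0.4  0.9 -1. ] g 0.005 0.0
[[-0.991, -0.097, 0.095], [-0.096, 0.995, 0.021], [-0.096, 0.012, -0.995]]
```

Emit:
arm_command(motion=[[0,0,0,20,0],[0,0,0,40,0],[0,0,0,60,0]])

```text
time: 2.43
position: [0.4891, 0.1053, 0.5837]
tool_rot: [-0.148, 3.042, 0.024]
ft_force: [0.2, -0.2, 0.5]
grip_width: 0.003
grip_force: 0.0
```

```bash
python3 -c "
from h import *
st()"
```

```text
t 2.43 q [-1.009 -0.026  0.723  1.148  0.026  1.917  1.392] p [0.4891 0.1053 0.5837] F [ 0.2 -0.2  0.5] g 0.003 0.0
[[-0.991, -0.097, 0.094], [-0.096, 0.995, 0.021], [-0.096, 0.011, -0.995]]
```

The lean is kept once gained, so I push further up and out to lean more.

Emit:
arm_command(motion=[[0,-10,0,-40,0],[0,-20,0,-80,0],[0,-30,0,-120,0],[0,-40,0,-160,0],[0,-50,0,-200,0]])

```text
time: 2.85
position: [0.5057, 0.1035, 0.668]
tool_rot: [-0.143, 2.989, 0.037]
ft_force: [-0.1, 0.5, -0.9]
grip_width: 0.007
grip_force: 0.0
```

Emit:
arm_command(motion=[[0,-10,0,-40,0],[0,-20,0,-80,0],[0,-30,0,-120,0],[0,-40,0,-160,0],[0,-50,0,-200,0]])

```text
time: 3.27
position: [0.5082, 0.1015, 0.692]
tool_rot: [-0.143, 2.939, 0.048]
ft_force: [-0.6, 0.8, -0.1]
grip_width: 0.002
grip_force: 0.0
```

```bash
python3 -c "
from h import *
st()"
```

```text
t 3.27 q [-0.675  0.103  0.517  0.797 -0.067  2.053  1.465] p [0.5082 0.1015 0.692 ] F [-0.6  0.8 -0.1] g 0.002 0.0
[[-0.976, -0.099, 0.196], [-0.093, 0.995, 0.042], [-0.199, 0.023, -0.98]]
```

Emit:
arm_command(motion=[[0,-20,0,-60,0],[0,-40,0,-120,0],[0,-60,0,-180,0],[0,-80,0,-240,0],[0,-100,0,-300,0]])

```text
time: 3.68
position: [0.5137, 0.0973, 0.7165]
tool_rot: [-0.139, 2.886, 0.058]
ft_force: [0.0, 0.2, 0.1]
grip_width: 0.005
grip_force: 0.0
```

Emit:
arm_command(motion=[[0,-20,0,-60,0],[0,-40,0,-120,0],[0,-60,0,-180,0],[0,-80,0,-240,0],[0,-100,0,-300,0]])

```text
time: 4.1
position: [0.511, 0.092, 0.7418]
tool_rot: [-0.136, 2.833, 0.068]
ft_force: [-0.2, -0.1, 0.0]
grip_width: 0.003
grip_force: 0.0
```

Emit:
arm_command(motion=[[0,-20,0,-60,0],[0,-40,0,-120,0],[0,-60,0,-180,0],[0,-80,0,-240,0],[0,-100,0,-300,0]])

```text
time: 4.52
position: [0.5019, 0.086, 0.7672]
tool_rot: [-0.134, 2.78, 0.077]
ft_force: [-0.2, 0.4, -0.5]
grip_width: 0.007
grip_force: 0.0
```

```bash
python3 -c "
from h import *
st()"
```

```text
t 4.52 q [-0.664  0.087  0.541  0.652 -0.077  2.053  1.486] p [0.5019 0.086  0.7672] F [-0.2  0.4 -0.5] g 0.007 0.0
[[-0.933, -0.103, 0.346], [-0.083, 0.994, 0.07], [-0.351, 0.037, -0.936]]
```

Emit:
arm_command(motion=[[0,-20,0,-60,0],[0,-40,0,-120,0],[0,-60,0,-180,0],[0,-80,0,-240,0],[0,-100,0,-300,0]])

```text
time: 4.93
position: [0.4878, 0.079, 0.7928]
tool_rot: [-0.131, 2.728, 0.085]
ft_force: [0.1, -0.3, -0.1]
grip_width: 0.003
grip_force: 0.0
```

Emit:
arm_command(motion=[[0,-20,0,-60,0],[0,-40,0,-120,0],[0,-60,0,-180,0],[0,-80,0,-240,0],[0,-100,0,-300,0]])

```text
time: 5.35
position: [0.4711, 0.0715, 0.8174]
tool_rot: [-0.128, 2.676, 0.094]
ft_force: [-0.0, -1.0, -0.9]
grip_width: 0.003
grip_force: 0.0
```

```bash
python3 -c "
from h import *
st()"
```

```text
t 5.35 q [-1.018  0.021  0.868  0.609 -0.038  2.053  1.486] p [0.4711 0.0715 0.8174] F [-0.  -1.  -0.9] g 0.003 0.0
[[-0.891, -0.106, 0.441], [-0.075, 0.993, 0.087], [-0.447, 0.045, -0.893]]
```

Emit:
arm_command(motion=[[0,-20,0,-60,0],[0,-40,0,-120,0],[0,-60,0,-180,0],[0,-80,0,-240,0],[0,-100,0,-300,0]])

```text
time: 5.77
position: [0.4526, 0.0641, 0.841]
tool_rot: [-0.128, 2.624, 0.103]
ft_force: [-0.5, -1.2, -0.2]
grip_width: 0.004
grip_force: 0.0
```

```bash
cat >> h.py <<'E'
def go(T,back=0.0,tip=True):
    "tool shift (mm) bringing fingertip (or TCP) to world T, stopped `back` m short along tool z"
    p,M=st(); q=p+M[:,2]*((.014 if tip else 0)+back); print('shift',np.round(M.T@(np.array(T)-q)*1000,1))
E
python3 -c "
from h import *
go([.640,.064,.083],.10)"
```

```text
t 5.77 q [-0.563 -0.005  0.361  0.575  0.004  2.053  1.47 ] p [0.4526 0.0641 0.841 ] F [-0.5 -1.2 -0.2] g 0.004 0.0
[[-0.867, -0.11, 0.486], [-0.072, 0.993, 0.097], [-0.493, 0.049, -0.869]]
shift [211.2 -58.  635.5]
```

Emit:
arm_command(motion=[[0,13,-4,38,0],[0,26,-8,76,0],[0,39,-12,114,0],[0,52,-16,152,0],[0,65,-20,190,0]])

```text
time: 6.18
position: [0.4913, 0.0575, 0.6417]
tool_rot: [-0.127, 2.626, 0.102]
ft_force: [-19.3, -13.7, 11.5]
grip_width: -0.0
grip_force: 0.0
```

Emit:
arm_command(motion=[[0,13,-4,38,0],[0,26,-8,76,0],[0,39,-12,114,0],[0,52,-16,152,0],[0,65,-20,190,0]])

```text
time: 6.6
position: [0.5278, 0.0525, 0.5147]
tool_rot: [-0.121, 2.63, 0.1]
ft_force: [0.8, 0.3, 0.2]
grip_width: 0.003
grip_force: 0.0
```

```bash
python3 -c "
from h import *
go([.640,.064,.083],.10)"
```

```text
t 6.6 q [ 0.064 -0.301 -0.134  1.619 -0.1    1.312  1.588] p [0.5278 0.0525 0.5147] F [0.8 0.3 0.2] g 0.003 0.0
[[-0.87, -0.104, 0.482], [-0.068, 0.993, 0.093], [-0.488, 0.049, -0.871]]
shift [112.4 -21.3 317.3]
```

Emit:
arm_command(motion=[[0,13,-3,37,0],[0,26,-6,74,0],[0,39,-9,111,0],[0,52,-12,148,0],[0,65,-15,185,0]])

```text
time: 7.02
position: [0.5602, 0.0525, 0.3197]
tool_rot: [-0.126, 2.631, 0.102]
ft_force: [0.7, 0.5, -0.5]
grip_width: 0.004
grip_force: 0.0
```

```bash
python3 -c "
from h import *
go([.640,.064,.083],.10)"
```

```text
t 7.02 q [ 0.054 -0.251 -0.14   1.964 -0.109  0.92   1.619] p [0.5602 0.0525 0.3197] F [ 0.7  0.5 -0.5] g 0.004 0.0
[[-0.871, -0.108, 0.48], [-0.071, 0.993, 0.095], [-0.487, 0.049, -0.872]]
shift [ 45.   -8.9 131.8]
```

Emit:
arm_command(motion=[[0,12,-2,35,0],[0,24,-4,70,0],[0,36,-6,100,0],[0,45,-9,120,0],[0,45,-9,131,0]])

```text
time: 7.43
position: [0.5823, 0.0526, 0.1799]
tool_rot: [-0.126, 2.639, 0.102]
ft_force: [0.1, 0.3, -0.4]
grip_width: 0.003
grip_force: 0.0
```

Run:
```python
from h import *
snap('scene')
im=np.load('scene_im.npy')[165:265,325:445,::-1]
cv2.imwrite('pics/c2.png',cv2.resize(im,None,fx=5,fy=5,interpolation=cv2.INTER_CUBIC))
go([.640,.064,.083],.0)
```

```text
t 7.48 q [ 0.049 -0.095 -0.151  2.117 -0.103  0.618  1.63 ] p [0.5836 0.0532 0.1804] F [-0.6  0.6 -0.6] g 0.005 0.0
[[-0.874, -0.108, 0.474], [-0.071, 0.993, 0.095], [-0.481, 0.05, -0.875]]
shift [-3.2 -0.2 99. ]
```

View pics/c2.png

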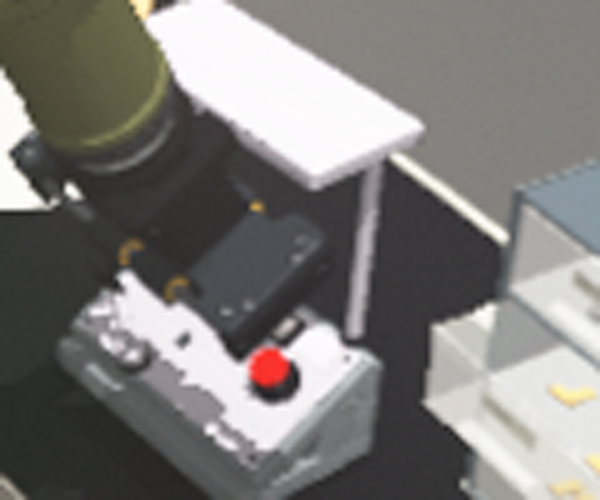

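The tool leans in front of the bar, with the red plunger (crop 270,368) ahead of it and unobstructed. I advance.

Emit:
arm_command(motion=[[0,-1,0,30,0],[0,-3,0,60,0],[0,-3,0,78,0],[0,-3,0,88,0],[0,-3,0,92,0]])

```text
time: 7.9
position: [0.6329, 0.0627, 0.1063]
tool_rot: [-0.127, 2.631, 0.102]
ft_force: [0.1, -0.4, 0.3]
grip_width: 0.007
grip_force: 0.0
```

Emit:
arm_command(motion=[[0,0,0,2,0],[0,0,0,4,0],[0,0,0,6,0],[0,0,0,8,0],[0,0,0,10,0]])

```text
time: 8.32
position: [0.6375, 0.0632, 0.0989]
tool_rot: [-0.126, 2.629, 0.102]
ft_force: [0.6, -0.2, -0.3]
grip_width: 0.009
grip_force: 0.0
```

Run:
```python
from h import *
go([.640,.064,.083],.0)
```

```text
t 8.32 q [ 0.032  0.124 -0.159  2.086 -0.043  0.421  1.581] p [0.6375 0.0632 0.0989] F [ 0.6 -0.2 -0.3] g 0.009 0.0
[[-0.87, -0.108, 0.481], [-0.071, 0.993, 0.096], [-0.488, 0.049, -0.871]]
shift [ 5.6 -0.2  1.1]
```

Emit:
arm_command(motion=[[0,4,0,0,0],[0,4,0,2,0],[0,4,0,4,0],[0,4,0,6,0],[0,4,0,7,0]])

```text
time: 8.73
position: [0.6369, 0.0633, 0.0897]
tool_rot: [-0.126, 2.631, 0.102]
ft_force: [-3.4, -2.0, 3.0]
grip_width: 0.003
grip_force: 2.3
```

Run:
```python
from h import *
go([.640,.064,.083],.0)
```

```text
t 8.73 q [ 0.031  0.137 -0.158  2.093 -0.039  0.404  1.578] p [0.6369 0.0633 0.0897] F [-3.4 -2.   3. ] g 0.003 2.3
[[-0.871, -0.108, 0.48], [-0.071, 0.993, 0.095], [-0.487, 0.049, -0.872]]
shift [ 0.5  0.  -6.6]
```

Emit:
arm_command(motion=[[0,0,0,1,0],[0,0,0,2,0],[0,0,0,3,0],[0,0,0,4,0]])

```text
time: 9.07
position: [0.6384, 0.0635, 0.087]
tool_rot: [-0.126, 2.632, 0.101]
ft_force: [-21.4, -4.7, 23.4]
grip_width: 0.005
grip_force: 15.2
```

Emit:
arm_command(motion=[[0,0,0,1,0],[0,0,0,2,0],[0,0,0,2,0]])

```text
time: 9.32
position: [0.6386, 0.0635, 0.0868]
tool_rot: [-0.126, 2.633, 0.101]
ft_force: [-29.5, -6.3, 31.6]
grip_width: 0.005
grip_force: 20.8
```

The force jumped to about 40 N, well above the 6 N spring, so the plunger is at its stop. Backing straight out.

Emit:
arm_command(motion=[[0,0,0,-10,0],[0,0,0,-30,0],[0,0,0,-60,0],[0,0,0,-95,0],[0,0,0,-135,0]])

```text
time: 9.73
position: [0.574, 0.0519, 0.2022]
tool_rot: [-0.128, 2.633, 0.103]
ft_force: [0.6, -1.2, 0.0]
grip_width: 0.002
grip_force: 0.0
```

Run:
```python
from h import *
snap('scene'); print(w('scene',378.8,238.6))
# vials, from the initial/top colour: blue cap in scene
im=np.load('scene_im.npy');
b=im[255:345,300:400,::-1]; cv2.imwrite('pics/c3.png',cv2.resize(b,None,fx=6,fy=6,interpolation=cv2.INTER_CUBIC))
go([.424,-.099,.06],.0)
```

```text
[0.63979402 0.05926191 0.08309972]
t 9.78 q [ 0.061 -0.154 -0.156  2.108 -0.115  0.668  1.64 ] p [0.5758 0.0513 0.2119] F [-0.7 -0.8  4.1] g 0.004 0.0
[[-0.865, -0.109, 0.49], [-0.071, 0.993, 0.096], [-0.497, 0.048, -0.867]]
shift [ 217.4 -140.    28.9]
```

View pics/c3.png

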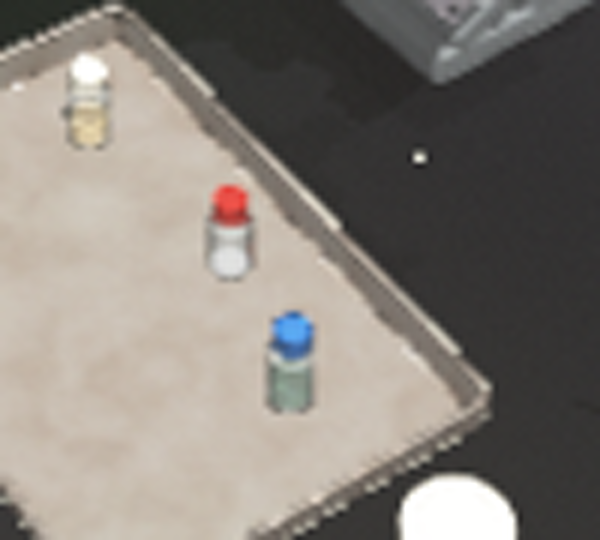

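The plunger is back at its rest height (0.083). Now to the blue vial, cap at crop (292,322).

Emit:
arm_command(motion=[[0,25,-22,-14,0],[20,50,-44,-28,0],[40,75,-66,-42,0],[50,100,-88,-56,0],[50,125,-110,-70,0]])

```text
time: 10.2
position: [0.4865, -0.054, 0.1849]
tool_rot: [-0.131, 2.647, 0.114]
ft_force: [-0.8, 0.0, 0.8]
grip_width: 0.217
grip_force: 0.0
```

Run:
```python
from h import *
go([.4235,-.098,.20],.0,False)
```

```text
t 10.2 q [ 0.541 -0.301 -0.292  2.263 -0.442  0.761  2.171] p [ 0.4865 -0.054   0.1849] F [-0.8  0.   0.8] g 0.217 0.0
[[-0.878, -0.113, 0.465], [-0.073, 0.992, 0.104], [-0.473, 0.058, -0.879]]
shift [ 51.3 -35.6 -47.1]
```

Emit:
arm_command(motion=[[50,10,-7,-9,4],[50,20,-14,-18,8],[50,30,-21,-27,12],[50,40,-28,-36,16],[50,51,-36,-47,18]])

```text
time: 10.62
position: [0.4505, -0.0933, 0.1628]
tool_rot: [0.278, 2.698, 0.253]
ft_force: [0.3, -0.7, -0.7]
grip_width: 0.545
grip_force: 0.0
```

Run:
```python
from h import *
go([.4235,-.098,.20],.0,False)
```

```text
t 10.62 q [ 0.916 -0.301 -0.477  2.28  -0.593  0.866  2.131] p [ 0.4505 -0.0933  0.1628] F [ 0.3 -0.7 -0.7] g 0.545 0.0
[[-0.894, 0.156, 0.42], [0.231, 0.964, 0.135], [-0.384, 0.217, -0.898]]
shift [  8.8  -0.6 -45.4]
```

Emit:
arm_command(motion=[[50,24,-14,-14,0],[50,48,-28,-28,0],[50,72,-42,-42,0],[50,96,-56,-56,0],[50,122,-70,-70,0]])

```text
time: 11.03
position: [0.3555, -0.1354, 0.0983]
tool_rot: [0.287, 2.745, 0.33]
ft_force: [-0.2, -0.6, -0.1]
grip_width: 0.576
grip_force: 0.0
```

Run:
```python
from h import *
go([.4235,-.098,.20],.0,False)
```

```text
t 11.03 q [ 1.269 -0.301 -0.544  2.409 -0.705  0.952  2.504] p [ 0.3555 -0.1354  0.0983] F [-0.2 -0.6 -0.1] g 0.576 0.0
[[-0.914, 0.155, 0.374], [0.24, 0.952, 0.19], [-0.326, 0.264, -0.908]]
shift [-86.4  73.  -59.8]
```

Emit:
arm_command(motion=[[50,-25,27,-15,0],[50,-50,54,-30,0],[50,-75,80,-45,-4],[50,-100,107,-60,-8],[50,-125,133,-72,-12]])

```text
time: 11.45
position: [0.4357, -0.085, 0.1914]
tool_rot: [0.002, 2.746, 0.277]
ft_force: [1.0, -0.6, -0.2]
grip_width: 0.576
grip_force: 0.0
```

Run:
```python
from h import *
go([.55,0,.33],.0,False)
```

```text
t 11.45 q [ 0.572 -0.3   -0.154  2.233 -0.461  0.975  2.205] p [ 0.4357 -0.085   0.1914] F [ 1.  -0.6 -0.2] g 0.576 0.0
[[-0.928, -0.036, 0.371], [0.039, 0.981, 0.192], [-0.371, 0.193, -0.909]]
shift [-154.1  106.   -67.2]
```

Emit:
arm_command(motion=[[50,15,-8,-36,0],[50,30,-16,-72,0],[50,46,-24,-108,0],[50,62,-32,-144,0],[50,77,-40,-180,0]])

```text
time: 11.87
position: [0.389, -0.1431, 0.2091]
tool_rot: [0.006, 2.783, 0.344]
ft_force: [0.1, -1.1, -0.4]
grip_width: 0.578
grip_force: 0.0
```

Run:
```python
from h import *
go([.4235,-.098,.20],.0,False)
```

```text
t 11.87 q [ 1.183 -0.301 -0.47   2.169 -0.583  1.205  2.496] p [ 0.389  -0.1431  0.2091] F [ 0.1 -1.1 -0.4] g 0.578 0.0
[[-0.944, -0.036, 0.329], [0.045, 0.971, 0.236], [-0.328, 0.237, -0.915]]
shift [-27.6  40.3  30.3]
```

Emit:
arm_command(motion=[[50,-20,34,3,0],[50,-40,68,6,0],[50,-60,102,10,0],[50,-80,136,14,0],[50,-100,170,18,0]])

```text
time: 12.28
position: [0.4543, -0.0374, 0.2458]
tool_rot: [0.016, 2.783, 0.345]
ft_force: [0.8, -0.4, 0.0]
grip_width: 0.574
grip_force: 0.0
```

Emit:
arm_command(motion=[[50,-6,38,7,0],[50,-12,76,14,0],[50,-16,114,20,0],[50,-16,152,26,0],[50,-12,190,35,0]])

```text
time: 12.7
position: [0.472, 0.1584, 0.2644]
tool_rot: [0.008, 2.781, 0.348]
ft_force: [0.4, -0.1, -1.1]
grip_width: 0.577
grip_force: 0.0
```

Run:
```python
from h import *
go([.42,.30,.27],.0,False)
```

```text
t 12.7 q [-0.076 -0.3   -0.164  2.081 -0.243  0.977  1.42 ] p [0.472  0.1584 0.2644] F [ 0.4 -0.1 -1.1] g 0.577 0.0
[[-0.943, -0.036, 0.33], [0.047, 0.97, 0.238], [-0.329, 0.24, -0.913]]
shift [ 53.8 140.6  11.4]
```

Emit:
arm_command(motion=[[50,10,36,3,0],[50,20,70,6,0],[50,30,105,9,0],[50,40,130,11,0],[50,50,140,11,0]])

```text
time: 13.12
position: [0.421, 0.3019, 0.271]
tool_rot: [-0.0, 2.783, 0.35]
ft_force: [0.2, -0.4, -0.4]
grip_width: 0.575
grip_force: 0.0
```

```bash
cat >> h.py <<'E'
def dw(v):
    p,M=st(); print('toolshift',np.round(M.T@np.array(v)*1000))
E
python3 - <<'E'
from h import *
dw([-.12,-.09,.12])
E
```

```text
t 13.12 q [-0.232 -0.285 -0.373  2.043 -0.137  0.948  1.015] p [0.421  0.3019 0.271 ] F [ 0.2 -0.4 -0.4] g 0.575 0.0
[[-0.944, -0.041, 0.327], [0.041, 0.97, 0.241], [-0.327, 0.241, -0.914]]
toolshift [  70.  -53. -171.]
```

Emit:
arm_command(motion=[[50,14,-11,-34,0],[50,28,-22,-68,0],[50,42,-33,-102,0],[50,56,-44,-136,0],[50,70,-55,-170,0]])

```text
time: 13.53
position: [0.4006, 0.292, 0.2747]
tool_rot: [-0.008, 2.829, 0.329]
ft_force: [0.7, -0.6, 1.5]
grip_width: 0.575
grip_force: 0.0
```

Run:
```python
from h import *
dw([-.12,-.09,.12])
```

```text
t 13.53 q [-0.429 -0.299 -0.21   2.045 -0.083  1.017  0.966] p [0.4006 0.292  0.2747] F [ 0.7 -0.6  1.5] g 0.575 0.0
[[-0.957, -0.039, 0.287], [0.028, 0.974, 0.225], [-0.288, 0.224, -0.931]]
toolshift [  78.  -56. -166.]
```

Emit:
arm_command(motion=[[50,16,-11,-34,0],[50,32,-22,-68,0],[50,48,-33,-102,0],[50,64,-44,-136,0],[50,80,-55,-170,0]])

```text
time: 13.95
position: [0.3868, 0.2787, 0.2691]
tool_rot: [0.015, 2.872, 0.272]
ft_force: [-1.0, -0.9, 0.7]
grip_width: 0.573
grip_force: 0.0
```

Emit:
arm_command(motion=[[50,16,-11,-34,0],[50,32,-22,-68,0],[50,48,-33,-102,0],[50,64,-44,-136,0],[50,80,-55,-170,0]])

```text
time: 14.37
position: [0.3669, 0.2796, 0.2708]
tool_rot: [-0.008, 2.928, 0.261]
ft_force: [0.2, -0.4, 0.6]
grip_width: 0.579
grip_force: 0.0
```

Emit:
arm_command(motion=[[50,18,-12,-32,0],[50,36,-24,-64,0],[50,54,-36,-96,0],[50,72,-48,-128,0],[50,90,-60,-160,0]])

```text
time: 14.78
position: [0.354, 0.2672, 0.2722]
tool_rot: [0.018, 2.968, 0.203]
ft_force: [-0.7, -0.6, 0.6]
grip_width: 0.573
grip_force: 0.0
```

Run:
```python
from h import *
dw([-.12,-.09,.12])
```

```text
t 14.78 q [-0.482 -0.301 -0.183  2.02  -0.062  1.203  0.912] p [0.354  0.2672 0.2722] F [-0.7 -0.6  0.6] g 0.573 0.0
[[-0.986, 0.0, 0.166], [0.023, 0.991, 0.134], [-0.164, 0.136, -0.977]]
toolshift [  97.  -73. -149.]
```

Emit:
arm_command(motion=[[50,20,-15,-30,0],[50,40,-30,-60,0],[50,60,-45,-90,0],[50,80,-60,-120,0],[50,100,-75,-150,0]])

```text
time: 15.2
position: [0.3331, 0.2667, 0.273]
tool_rot: [-0.014, 3.026, 0.189]
ft_force: [-1.4, 0.8, 1.9]
grip_width: 0.574
grip_force: 0.0
```

Emit:
arm_command(motion=[[50,20,-15,-30,0],[50,40,-30,-60,0],[50,60,-45,-90,0],[50,80,-60,-120,0],[50,100,-75,-150,0]])

```text
time: 15.62
position: [0.3209, 0.2517, 0.2773]
tool_rot: [0.018, 3.066, 0.128]
ft_force: [0.2, -1.1, 0.1]
grip_width: 0.568
grip_force: 0.0
```

Emit:
arm_command(motion=[[50,20,-15,-30,0],[50,40,-30,-60,0],[50,60,-45,-90,0],[50,80,-60,-120,0],[50,100,-75,-150,0]])

```text
time: 16.03
position: [0.3014, 0.251, 0.2902]
tool_rot: [-0.019, 3.121, 0.108]
ft_force: [-1.0, -0.7, 1.3]
grip_width: 0.575
grip_force: 0.0
```

Run:
```python
from h import *
dw([-.12,-.09,.12])
```

```text
t 16.03 q [-0.425 -0.301 -0.237  1.967 -0.114  1.411  0.944] p [0.3014 0.251  0.2902] F [-1.  -0.7  1.3] g 0.575 0.0
[[-1.0, -0.013, 0.019], [-0.012, 0.998, 0.069], [-0.019, 0.069, -0.997]]
toolshift [ 119.  -80. -128.]
```

Emit:
arm_command(motion=[[50,8,-30,-22,0],[50,16,-60,-44,0],[50,24,-90,-66,0],[50,32,-120,-88,0],[50,40,-150,-110,0]])

```text
time: 16.45
position: [0.313, 0.2047, 0.2991]
tool_rot: [-0.022, -3.125, -0.056]
ft_force: [-0.1, -0.9, 0.8]
grip_width: 0.578
grip_force: 0.0
```

Run:
```python
from h import *
dw([.12,-.12,-.03])
```

```text
t 16.45 q [-0.482 -0.301 -0.103  1.955 -0.069  1.48   0.982] p [0.313  0.2047 0.2991] F [-0.1 -0.9  0.8] g 0.578 0.0
[[-1.0, 0.014, -0.015], [0.014, 0.999, 0.036], [0.016, 0.036, -0.999]]
toolshift [-122. -119.   24.]
```

Emit:
arm_command(motion=[[50,-26,-26,12,0],[50,-52,-52,24,0],[50,-78,-78,36,0],[50,-104,-104,48,0],[50,-130,-130,60,0]])

```text
time: 16.87
position: [0.4408, 0.0793, 0.2303]
tool_rot: [-0.002, -3.121, -0.066]
ft_force: [0.8, 1.1, 0.3]
grip_width: 0.575
grip_force: 0.0
```

Emit:
arm_command(motion=[[50,-5,-34,18,0],[50,-8,-68,36,0],[50,-5,-102,54,0],[50,3,-136,70,0],[50,12,-168,85,0]])

```text
time: 17.28
position: [0.4251, -0.0857, 0.138]
tool_rot: [-0.003, -3.12, -0.064]
ft_force: [0.8, -1.3, 0.4]
grip_width: 0.578
grip_force: 0.0
```

Run:
```python
from h import *
go([.4235,-.098,.12],.0,False)
```

```text
t 17.28 q [-0.233 -0.057  0.392  2.075 -0.017  1.146  1.735] p [ 0.4251 -0.0857  0.138 ] F [ 0.8 -1.3  0.4] g 0.578 0.0
[[-1.0, 0.002, -0.021], [0.002, 0.999, 0.041], [0.021, 0.041, -0.999]]
shift [  1.2 -13.1  17.5]
```

Emit:
arm_command(motion=[[50,0,-15,10,0],[50,-1,-16,40,0],[50,-1,-17,70,0],[50,-1,-17,98,0],[50,-1,-17,110,0]])

```text
time: 17.7
position: [0.4216, -0.096, 0.0252]
tool_rot: [-0.003, -3.115, -0.065]
ft_force: [-0.1, -0.1, -0.3]
grip_width: 0.582
grip_force: 0.0
```

Run:
```python
from h import *
go([.4235,-.098,.027],.0,False)
snap('scene');im=np.load('scene_im.npy');print(proj('scene',[.4235,-.098,.04]))
b=im[245:365,280:400,::-1]; cv2.imwrite('pics/c4.png',cv2.resize(b,None,fx=5,fy=5,interpolation=cv2.INTER_CUBIC))
```

```text
t 17.7 q [-0.207  0.117  0.419  2.177 -0.106  0.895  1.847] p [ 0.4216 -0.096   0.0252] F [-0.1 -0.1 -0.3] g 0.582 0.0
[[-1.0, 0.003, -0.025], [0.002, 0.999, 0.042], [0.026, 0.042, -0.999]]
shift [-1.8 -1.9 -1.9]
[347.23435187 311.04755935]
```

View pics/c4.png

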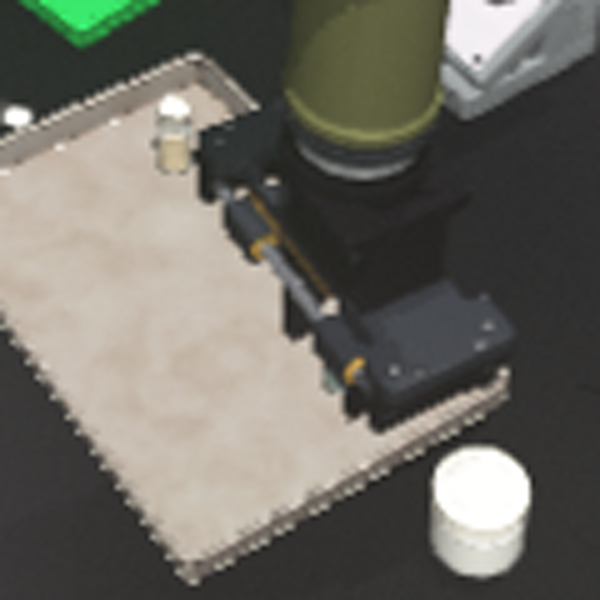

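The blue vial's body shows between the fingers at crop (330,380), and the white vial is clear at (173,130). Gripping.

Emit:
arm_command(motion=[[35,-2,-2,0,0],[25,-2,-2,0,0],[18,-2,-2,0,0],[15,-2,-2,0,0],[15,-2,-2,0,0]], newtons=12)

```text
time: 18.17
position: [0.4265, -0.0985, 0.0294]
tool_rot: [-0.003, -3.121, -0.066]
ft_force: [-0.5, -0.1, 0.6]
grip_width: 0.285
grip_force: 0.0
```

Emit:
arm_command(motion=[[15,0,0,0,0],[15,0,0,0,0],[15,0,0,0,0],[15,0,0,-4,0],[15,0,0,-15,0]])

```text
time: 18.58
position: [0.4242, -0.0988, 0.0424]
tool_rot: [-0.003, -3.116, -0.066]
ft_force: [-0.5, 0.3, 0.1]
grip_width: 0.245
grip_force: 11.9
```

Holding the vial (opening 21 mm). I lift it and carry it over.

Emit:
arm_command(motion=[[15,0,0,-20,0],[15,0,3,-50,0],[15,-5,20,-75,0],[15,-12,50,-90,0],[15,-20,85,-100,0]])

```text
time: 19.0
position: [0.449, -0.0192, 0.1486]
tool_rot: [-0.01, -3.122, -0.066]
ft_force: [1.0, 0.4, -0.6]
grip_width: 0.25
grip_force: 11.9
```

Emit:
arm_command(motion=[[15,-8,36,2,0],[15,-16,72,3,0],[15,-20,108,5,0],[15,-20,144,6,0],[15,-20,180,7,0]])

```text
time: 19.42
position: [0.4679, 0.1633, 0.1462]
tool_rot: [-0.004, -3.118, -0.065]
ft_force: [1.7, 0.2, -0.3]
grip_width: 0.249
grip_force: 11.9
```

Run:
```python
from h import *
go([.4635,.285,.08],.0,False)
```

```text
t 19.42 q [-0.499  0.065  0.149  1.94  -0.062  1.144  1.244] p [0.4679 0.1633 0.1462] F [ 1.7  0.2 -0.3] g 0.249 11.9
[[-1.0, 0.003, -0.022], [0.002, 0.999, 0.042], [0.023, 0.042, -0.999]]
shift [  3.2 118.8  71.3]
```

Emit:
arm_command(motion=[[15,1,38,8,0],[15,2,76,20,0],[15,3,105,35,0],[15,3,119,55,0],[15,3,119,71,0]])

```text
time: 19.83
position: [0.4624, 0.2884, 0.0795]
tool_rot: [0.007, -3.118, -0.068]
ft_force: [0.3, 0.4, 0.6]
grip_width: 0.247
grip_force: 11.9
```

Emit:
arm_command(motion=[[15,0,0,15,0],[15,0,0,28,0],[15,0,0,38,0],[15,0,0,43,0],[15,0,0,45,0]])

```text
time: 20.25
position: [0.4627, 0.2851, 0.0347]
tool_rot: [-0.004, -3.118, -0.064]
ft_force: [0.2, -0.3, -0.9]
grip_width: 0.246
grip_force: 11.9
```

Run:
```python
from h import *
go([.4635,.285,.030],.0,False)
snap('scene');im=np.load('scene_im.npy')
b=im[185:285,230:350,::-1]; cv2.imwrite('pics/c5.png',cv2.resize(b,None,fx=5,fy=5,interpolation=cv2.INTER_CUBIC))
```

```text
t 20.25 q [-0.619  0.287  0.055  1.931 -0.079  0.923  1.05 ] p [0.4627 0.2851 0.0347] F [ 0.2 -0.3 -0.9] g 0.246 11.9
[[-1.0, 0.003, -0.023], [0.002, 0.999, 0.041], [0.023, 0.041, -0.999]]
shift [-1.  -0.3  4.7]
```

View pics/c5.png

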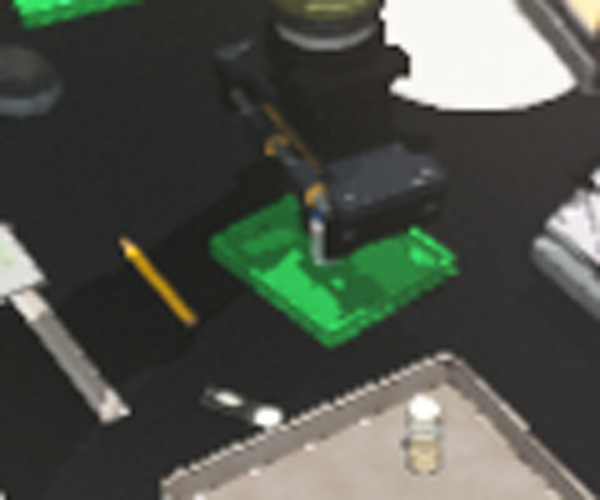

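The vial hangs upright over the middle of the near tray (crop 318,250). I lower it slowly.

Emit:
arm_command(motion=[[15,0,0,1,0],[15,0,0,2,0],[15,0,0,3,0],[15,0,0,3,0]])

```text
time: 20.63
position: [0.4635, 0.2857, 0.033]
tool_rot: [-0.003, -3.12, -0.066]
ft_force: [-0.6, 0.1, -0.7]
grip_width: 0.249
grip_force: 11.9
```

Emit:
arm_command(motion=[[15,0,0,0.7,0],[15,0,0,1.3,0],[15,0,0,2,0],[15,0,0,2,0]])

```text
time: 20.97
position: [0.4631, 0.2857, 0.0305]
tool_rot: [-0.003, -3.119, -0.065]
ft_force: [0.2, -0.4, 0.0]
grip_width: 0.246
grip_force: 11.9
```

Emit:
arm_command(motion=[[15,0,0,0.5,0],[15,0,0,1,0],[15,0,0,1,0]])

```text
time: 21.22
position: [0.4633, 0.2858, 0.03]
tool_rot: [-0.003, -3.119, -0.066]
ft_force: [-0.7, -0.0, 3.5]
grip_width: 0.248
grip_force: 11.9
```

Emit:
arm_command(motion=[[15,0,0,0.5,0],[15,0,0,1,0],[15,0,0,1,0]])

```text
time: 21.47
position: [0.4634, 0.2859, 0.0299]
tool_rot: [-0.003, -3.119, -0.066]
ft_force: [-2.8, -1.5, 9.0]
grip_width: 0.249
grip_force: 12.0
```

Emit:
arm_command(motion=[[15,0,0,-1,0],[22,0,0,-1,0],[26,0,0,-1,0],[32,0,0,-1,0],[40,0,0,-1,0]], newtons=5)

```text
time: 21.88
position: [0.4629, 0.2857, 0.0293]
tool_rot: [-0.003, -3.119, -0.065]
ft_force: [-0.0, 0.2, -0.2]
grip_width: 0.37
grip_force: 0.0
```

Emit:
arm_command(motion=[[50,0,0,0,0],[50,0,0,-5,0],[50,0,2,-25,0],[50,0,3,-55,0],[50,0,4,-90,0]])

```text
time: 22.3
position: [0.4637, 0.2852, 0.1192]
tool_rot: [-0.003, -3.116, -0.062]
ft_force: [0.8, 0.9, 0.6]
grip_width: 0.573
grip_force: 0.0
```

Emit:
arm_command(motion=[[40,0,0,-35,0],[20,0,0,-75,0],[0,0,0,-110,0],[0,-10,-10,-145,0],[0,-20,-20,-180,0]])

```text
time: 22.72
position: [0.4884, 0.2588, 0.3007]
tool_rot: [0.0, -3.12, -0.067]
ft_force: [0.6, 0.2, 0.2]
grip_width: 0.279
grip_force: 0.0
```

Run:
```python
from h import *
st()
snap('scene');im=np.load('scene_im.npy')
b=im[195:275,250:410,::-1]; cv2.imwrite('pics/c6.png',cv2.resize(b,None,fx=5,fy=5,interpolation=cv2.INTER_CUBIC))
```

```text
t 22.72 q [-0.592  0.088  0.094  1.601 -0.056  1.451  1.079] p [0.4884 0.2588 0.3007] F [0.6 0.2 0.2] g 0.279 0.0
[[-1.0, 0.0, -0.021], [-0.001, 0.999, 0.043], [0.021, 0.043, -0.999]]
```

View pics/c6.png

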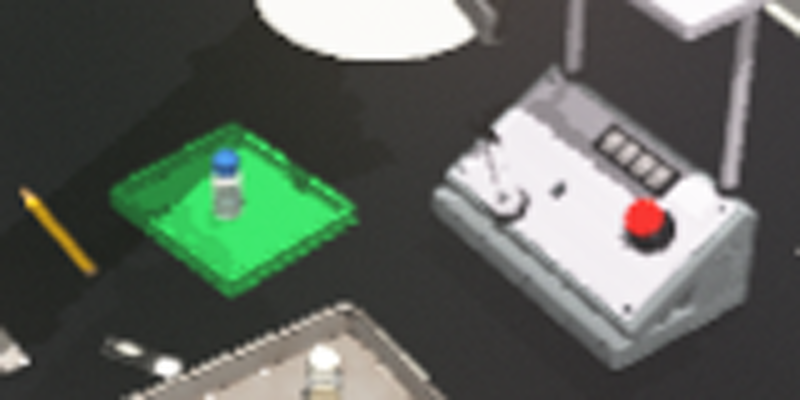

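The vial stands upright in the near tray (crop 226,185), with the lever and plunger at rest. I climb again to regain the lean.

Emit:
arm_command(motion=[[0,0,-24,-33,0],[0,0,-48,-66,0],[0,0,-72,-99,0],[0,0,-96,-132,0],[0,0,-120,-165,0]])

```text
time: 23.18
position: [0.4918, 0.1302, 0.4598]
tool_rot: [-0.003, -3.12, -0.066]
ft_force: [0.7, -0.6, 0.9]
grip_width: 0.006
grip_force: 0.0
```

Emit:
arm_command(motion=[[0,0,-24,-33,0],[0,0,-48,-66,0],[0,0,-72,-99,0],[0,0,-96,-132,0],[0,0,-110,-165,0]])

```text
time: 23.6
position: [0.4952, 0.0117, 0.6038]
tool_rot: [0.013, 3.134, 0.066]
ft_force: [0.7, 0.1, 0.8]
grip_width: 0.007
grip_force: 0.0
```

Emit:
arm_command(motion=[[0,-15,0,-60,0],[0,-30,0,-120,0],[0,-45,0,-180,0],[0,-60,0,-240,0],[0,-75,0,-300,0]])

```text
time: 24.02
position: [0.5181, 0.0137, 0.6226]
tool_rot: [0.006, 3.088, 0.072]
ft_force: [0.8, -0.4, 0.2]
grip_width: 0.003
grip_force: 0.0
```

Emit:
arm_command(motion=[[0,-15,0,-60,0],[0,-30,0,-120,0],[0,-45,0,-180,0],[0,-60,0,-240,0],[0,-75,0,-300,0]])

```text
time: 24.43
position: [0.5303, 0.0112, 0.6466]
tool_rot: [0.007, 3.034, 0.075]
ft_force: [-0.5, -0.0, -1.4]
grip_width: 0.002
grip_force: 0.0
```

Emit:
arm_command(motion=[[0,-15,0,-60,0],[0,-30,0,-120,0],[0,-45,0,-180,0],[0,-60,0,-240,0],[0,-75,0,-300,0]])

```text
time: 24.85
position: [0.5336, 0.0081, 0.6716]
tool_rot: [0.009, 2.98, 0.078]
ft_force: [0.3, 0.0, -0.5]
grip_width: 0.01
grip_force: 0.0
```

Run:
```python
from h import *
st()
```

```text
t 24.85 q [-0.134  0.14   0.13   0.788 -0.077  2.053  1.517] p [0.5336 0.0081 0.6716] F [ 0.3  0.  -0.5] g 0.01 0.0
[[-0.987, 0.002, 0.16], [0.01, 0.999, 0.051], [-0.16, 0.052, -0.986]]
```

Emit:
arm_command(motion=[[0,-20,0,-60,0],[0,-40,0,-120,0],[0,-60,0,-180,0],[0,-80,0,-240,0],[0,-100,0,-300,0]])

```text
time: 25.27
position: [0.5397, 0.0048, 0.6958]
tool_rot: [0.011, 2.926, 0.08]
ft_force: [0.8, -0.1, 0.6]
grip_width: 0.004
grip_force: 0.0
```

Emit:
arm_command(motion=[[0,-20,0,-60,0],[0,-40,0,-120,0],[0,-60,0,-180,0],[0,-80,0,-240,0],[0,-100,0,-300,0]])

```text
time: 25.68
position: [0.5374, 0.0013, 0.7211]
tool_rot: [0.012, 2.873, 0.082]
ft_force: [-0.1, 0.3, 0.5]
grip_width: 0.003
grip_force: 0.0
```

Emit:
arm_command(motion=[[0,-20,0,-60,0],[0,-40,0,-120,0],[0,-60,0,-180,0],[0,-80,0,-240,0],[0,-100,0,-300,0]])

```text
time: 26.1
position: [0.5286, -0.0024, 0.7468]
tool_rot: [0.014, 2.82, 0.084]
ft_force: [0.2, -0.4, 0.2]
grip_width: 0.005
grip_force: 0.0
```

Emit:
arm_command(motion=[[0,-20,0,-60,0],[0,-40,0,-120,0],[0,-60,0,-180,0],[0,-80,0,-240,0],[0,-100,0,-300,0]])

```text
time: 26.52
position: [0.5146, -0.006, 0.7725]
tool_rot: [0.015, 2.768, 0.085]
ft_force: [0.1, -0.3, -0.1]
grip_width: 0.006
grip_force: 0.0
```

Emit:
arm_command(motion=[[0,-20,0,-60,0],[0,-40,0,-120,0],[0,-60,0,-180,0],[0,-80,0,-240,0],[0,-100,0,-300,0]])

```text
time: 26.93
position: [0.4964, -0.0098, 0.7978]
tool_rot: [0.017, 2.716, 0.086]
ft_force: [-0.2, 0.1, -0.2]
grip_width: 0.008
grip_force: 0.0
```

Emit:
arm_command(motion=[[0,-20,0,-60,0],[0,-40,0,-120,0],[0,-60,0,-180,0],[0,-80,0,-240,0],[0,-100,0,-300,0]])

```text
time: 27.35
position: [0.4747, -0.0135, 0.8224]
tool_rot: [0.018, 2.664, 0.087]
ft_force: [-0.0, -0.8, 0.2]
grip_width: 0.006
grip_force: 0.0
```

Emit:
arm_command(motion=[[0,-20,0,-60,0],[0,-40,0,-120,0],[0,-60,0,-180,0],[0,-80,0,-240,0],[0,-100,0,-300,0]])

```text
time: 27.77
position: [0.4501, -0.0171, 0.846]
tool_rot: [0.019, 2.612, 0.088]
ft_force: [-0.6, 0.7, 0.3]
grip_width: 0.006
grip_force: 0.0
```

Run:
```python
from h import *
go([.566,.22,.165],0)
# peg / pivot measured again in present views, arm out of the way
for n in('scene','top'): snap(n)
im=np.load('top_im.npy')[165:195,335:375,::-1];im2=np.load('scene_im.npy')[208:248,335:375,::-1]
f=lambda x:cv2.resize(x,(400,400),interpolation=cv2.INTER_CUBIC)
cv2.imwrite('pics/c7.png',np.hstack([f(im2),cv2.resize(im,(400,300),interpolation=cv2.INTER_CUBIC) if 0 else f(im)]))
```

```text
t 27.77 q [-0.066 -0.004  0.106  0.565 -0.089  2.053  1.534] p [ 0.4501 -0.0171  0.846 ] F [-0.6  0.7  0.3] g 0.006 0.0
[[-0.864, -0.003, 0.504], [0.031, 0.998, 0.059], [-0.503, 0.066, -0.862]]
shift [249.4 191.  645.3]
```

View pics/c7.png

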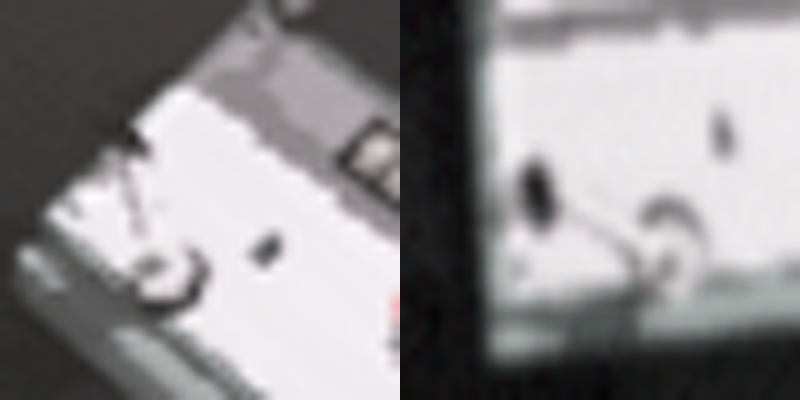

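The lever is at rest. The peg is the black mark at left crop (125,135) and right crop (540,195), and the hub is near (165,265) and (668,255). I check my peg model against these.

Run:
```python
from h import *
y=np.radians(5.5);L=np.array([-np.sin(y),np.cos(y),0]);U=np.array([.866*np.cos(y),.866*np.sin(y),.5]);N=np.array([-.5*np.cos(y),-.5*np.sin(y),.866])
f=np.array([.6055,.1516,.0417])
def cr(n,P):
    p=proj(n,P); return np.round((p-[335,208])*10) if n=='scene' else np.round((p-[335,165])*[10,400/30]+[400,0])
for nm,P in dict(hub=f+.013*N,pegfoot=f+.0433*L+.025*U+.006*N,pegtip=f+.0433*L+.025*U+.04*N).items(): print(nm,np.round(P,3),cr('scene',P),cr('top',P))
print(L,U,N)
```

```text
hub [0.599 0.151 0.053] [159. 260.] [677. 246.]
pegfoot [0.62  0.196 0.059] [137. 150.] [540. 160.]
pegtip [0.603 0.195 0.089] [99. 98.] [549. 203.]
[-0.09584575  0.9953962   0.        ] [0.86201311 0.08300242 0.5       ] [-0.4976981  -0.04792288  0.866     ]
```

Run:
```python
from h import *
for n in('scene','top'):
    D=np.load(n+'.npy');p=camera_params(n);K=np.array(p['intrinsics']);E=np.array(p['extrinsics'])
    v,u=np.nonzero(D>0);d=D[v,u];X=(E[:3,:3]@(np.linalg.inv(K)@np.c_[u*d,v*d,d].T if 0 else (np.linalg.inv(K)@np.array([u*d,v*d,d])))).T+E[:3,3]
    for y0 in np.arange(.2,.40,.02):
        m=(X[:,1]>y0)&(X[:,1]<y0+.02)&(X[:,0]>.45)&(X[:,0]<.85)&(X[:,2]>.10)&(X[:,2]<.5)
        if m.sum()>5: 
            Q=X[m];print(n,round(y0,2),m.sum(),'xmin5',np.round(np.percentile(Q[:,0],[2,10]),3),'z',np.round(np.percentile(Q[:,2],[2,98]),2))
```

```text
scene 0.2 109 xmin5 [0.613 0.616] z [0.11 0.26]
scene 0.22 6 xmin5 [0.67  0.674] z [0.25 0.42]
scene 0.24 463 xmin5 [0.649 0.659] z [0.1  0.42]
scene 0.26 284 xmin5 [0.648 0.657] z [0.11 0.42]
scene 0.28 295 xmin5 [0.65 0.66] z [0.11 0.42]
scene 0.3 295 xmin5 [0.654 0.664] z [0.11 0.42]
scene 0.32 285 xmin5 [0.657 0.667] z [0.11 0.42]
scene 0.34 263 xmin5 [0.66  0.668] z [0.11 0.42]
scene 0.36 270 xmin5 [0.663 0.673] z [0.11 0.42]
scene 0.38 263 xmin5 [0.666 0.675] z [0.11 0.42]
top 0.2 208 xmin5 [0.613 0.619] z [0.25 0.26]
top 0.22 27 xmin5 [0.645 0.651] z [0.25 0.26]
top 0.24 305 xmin5 [0.649 0.663] z [0.12 0.43]
top 0.26 449 xmin5 [0.648 0.659] z [0.11 0.43]
top 0.28 453 xmin5 [0.651 0.661] z [0.11 0.43]
top 0.3 452 xmin5 [0.654 0.663] z [0.11 0.43]
top 0.32 446 xmin5 [0.657 0.667] z [0.11 0.43]
top 0.34 448 xmin5 [0.66  0.671] z [0.12 0.43]
top 0.36 451 xmin5 [0.663 0.673] z [0.11 0.43]
top 0.38 449 xmin5 [0.666 0.676] z [0.11 0.43]
```

```bash
cat >> h.py <<'E'
_y=np.radians(5.5);L=np.array([-np.sin(_y),np.cos(_y),0]);U=np.array([.866*np.cos(_y),.866*np.sin(_y),.5]);N=np.array([-.5*np.cos(_y),-.5*np.sin(_y),.866]);F0=np.array([.6055,.1516,.0417])
def peg(deg,g,h):
    a=np.radians(deg); return F0+.05*(np.sin(a)*L+np.cos(a)*U)+h*N+(.0205+g)*L
E
python3 - <<'E'
from h import *
print(peg(60,.015,.02)); go(peg(60,.015,.12))
E
```

```text
[0.6095436  0.23115509 0.07152   ]
t 27.87 q [-0.065 -0.004  0.106  0.565 -0.089  2.053  1.534] p [ 0.4497 -0.0172  0.8462] F [ 0.2  0.5 -0.8] g 0.001 0.0
[[-0.864, -0.003, 0.504], [0.031, 0.998, 0.059], [-0.503, 0.066, -0.862]]
shift [258.7 197.  648.7]
```

Emit:
arm_command(motion=[[0,14,11,35,0],[0,28,22,70,0],[0,42,33,105,0],[0,56,44,140,0],[0,70,55,175,0]])

```text
time: 28.28
position: [0.4778, 0.0511, 0.6606]
tool_rot: [0.019, 2.614, 0.087]
ft_force: [0.5, 0.4, -0.1]
grip_width: 0.01
grip_force: 0.0
```

Emit:
arm_command(motion=[[0,14,11,35,0],[0,28,22,70,0],[0,42,33,105,0],[0,56,44,140,0],[0,70,55,175,0]])

```text
time: 28.7
position: [0.5259, 0.1212, 0.4761]
tool_rot: [0.023, 2.634, 0.082]
ft_force: [0.4, 0.6, -0.1]
grip_width: 0.009
grip_force: 0.0
```

Run:
```python
from h import *
go(peg(60,.015,.12))
```

```text
t 28.7 q [-0.37  -0.3    0.013  1.696  0.129  1.251  1.187] p [0.5259 0.1212 0.4761] F [ 0.4  0.6 -0.1] g 0.009 0.0
[[-0.875, 0.001, 0.485], [0.031, 0.998, 0.054], [-0.484, 0.063, -0.873]]
shift [127.5  85.  285.7]
```

Emit:
arm_command(motion=[[0,15,10,34,0],[0,30,20,68,0],[0,45,30,102,0],[0,60,40,136,0],[0,75,50,170,0]])

```text
time: 29.12
position: [0.5411, 0.1835, 0.294]
tool_rot: [0.02, 2.635, 0.083]
ft_force: [-0.3, -0.4, 1.0]
grip_width: 0.006
grip_force: 0.0
```

Run:
```python
from h import *
go(peg(60,.015,.12))
```

```text
t 29.12 q [-0.381 -0.211 -0.088  1.984  0.196  0.897  0.998] p [0.5411 0.1835 0.294 ] F [-0.3 -0.4  1. ] g 0.006 0.0
[[-0.875, -0.001, 0.484], [0.029, 0.998, 0.055], [-0.483, 0.062, -0.873]]
shift [ 50.5  34.3 116.1]
```

Emit:
arm_command(motion=[[0,15,10,34,0],[0,30,20,68,0],[0,42,30,95,0],[0,50,34,112,0],[0,50,34,116,0]])

```text
time: 29.53
position: [0.5509, 0.2248, 0.1671]
tool_rot: [0.017, 2.643, 0.078]
ft_force: [-0.8, -0.9, 0.9]
grip_width: 0.007
grip_force: 0.0
```

Run:
```python
from h import *
go(peg(60,.015,.02))
snap('scene');im=np.load('scene_im.npy')
for T in (peg(60,.015,.02),peg(60,-.0205,.04)): print((proj('scene',T)-[315,165])*5)
b=im[165:265,315:435,::-1]; cv2.imwrite('pics/c8.png',cv2.resize(b,None,fx=5,fy=5,interpolation=cv2.INTER_CUBIC))
```

```text
t 29.53 q [-0.39  -0.04  -0.162  2.094  0.334  0.656  0.783] p [0.5509 0.2248 0.1671] F [-0.8 -0.9  0.9] g 0.007 0.0
[[-0.879, -0.002, 0.477], [0.026, 0.998, 0.053], [-0.476, 0.059, -0.877]]
shift [-5.8  0.6 98.2]
[127.89401718 253.26462088]
[149.49019676 264.0221891 ]
```

View pics/c8.png

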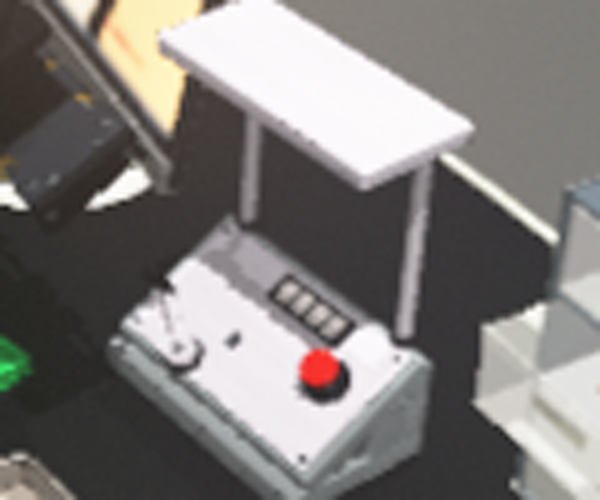

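The counter is clear and the lever at rest (crop 165,310), with the gripper up at left. I go in to the left of the peg.

Emit:
arm_command(motion=[[0,-2,0,30,0],[0,-4,0,58,0],[0,-5,0,78,0],[0,-5,0,90,0],[0,-5,0,97,0]])

```text
time: 30.0
position: [0.6069, 0.2291, 0.0912]
tool_rot: [0.023, 2.634, 0.082]
ft_force: [0.3, -1.0, 0.5]
grip_width: 0.006
grip_force: 0.0
```

Run:
```python
from h import *
go(peg(60,.015,.02))
p,M=st();q=peg(60,.015,.02)
for d,g in[(60,.004),(50,0),(40,0),(30,0),(20,0),(10,0),(0,0),(-9,0),(-12,-.004),(-14,-.008)]: print(d,np.round(M.T@(peg(d,g,.02)-q)*1000))
```

```text
t 30.0 q [-0.384  0.163 -0.129  2.059  0.46   0.488  0.686] p [0.6069 0.2291 0.0912] F [ 0.3 -1.   0.5] g 0.006 0.0
[[-0.874, 0.001, 0.485], [0.031, 0.998, 0.054], [-0.484, 0.062, -0.873]]
shift [7.2 0.8 4.5]
t 30.0 q [-0.384  0.163 -0.129  2.059  0.46   0.488  0.686] p [0.6069 0.2291 0.0912] F [ 0.3 -1.   0.5] g 0.006 0.0
[[-0.874, 0.001, 0.485], [0.031, 0.998, 0.054], [-0.484, 0.062, -0.873]]
60 [ -1. -11.  -0.]
50 [ -9. -19.  -0.]
40 [-16. -24.  -0.]
30 [-22. -31.  -0.]
20 [-27. -38.  -1.]
10 [-30. -47.  -1.]
0 [-32. -55.  -1.]
-9 [-32. -63.  -1.]
-12 [-32. -69.  -1.]
-14 [-32. -75.  -1.]
```

Emit:
arm_command(motion=[[0,7,1,4,0],[0,6,-10,4,0],[0,-2,-18,4,0],[0,-9,-23,4,0],[0,-15,-30,4,0]])

```text
time: 30.42
position: [0.6221, 0.2024, 0.0959]
tool_rot: [0.018, 2.63, 0.089]
ft_force: [1.1, 5.3, -1.4]
grip_width: 0.006
grip_force: 2.6
```

Run:
```python
from h import *
go(peg(-9,0,.02))
```

```text
t 30.42 q [-0.321  0.159 -0.126  2.053  0.395  0.468  0.805] p [0.6221 0.2024 0.0959] F [ 1.1  5.3 -1.4] g 0.006 2.6
[[-0.873, -0.004, 0.488], [0.029, 0.998, 0.06], [-0.487, 0.066, -0.871]]
shift [ -7.9 -35.8   1.8]
```

Emit:
arm_command(motion=[[0,-4,-7,1,0],[0,-7,-15,2,0],[0,-9,-23,2,0],[0,-9,-30,2,0],[0,-9,-35,2,0]])

```text
time: 30.83
position: [0.6343, 0.1686, 0.1002]
tool_rot: [0.017, 2.622, 0.092]
ft_force: [2.5, 5.7, 3.6]
grip_width: 0.006
grip_force: 3.0
```

Run:
```python
from h import *
go(peg(-9,0,.02))
```

```text
t 30.83 q [-0.249  0.15  -0.122  2.057  0.324  0.445  0.934] p [0.6343 0.1686 0.1002] F [2.5 5.7 3.6] g 0.006 3.0
[[-0.869, -0.005, 0.496], [0.03, 0.998, 0.062], [-0.495, 0.069, -0.866]]
shift [ 5.8 -2.4  1.5]
```

Emit:
arm_command(motion=[[0,3,-3,1,0],[0,4,-6,1,0],[0,4,-8,1,0],[0,4,-10,1,0]])

```text
time: 31.17
position: [0.6314, 0.1642, 0.0974]
tool_rot: [0.011, 2.619, 0.1]
ft_force: [5.3, 17.4, -0.6]
grip_width: 0.003
grip_force: 8.6
```

Run:
```python
from h import *
go(peg(-9,0,.02))
```

```text
t 31.17 q [-0.236  0.144 -0.125  2.072  0.309  0.427  0.958] p [0.6314 0.1642 0.0974] F [ 5.3 17.4 -0.6] g 0.003 8.6
[[-0.867, -0.011, 0.498], [0.027, 0.997, 0.069], [-0.497, 0.073, -0.865]]
shift [2.2 2.1 0.8]
```

17 N against a 5 N spring means the lever is at its stop. A last small push to confirm, then I retreat left so that it springs back.

Emit:
arm_command(motion=[[0,0,-3,0,0],[0,0,-3,0,0]])

```text
time: 31.33
position: [0.6314, 0.1641, 0.0975]
tool_rot: [0.007, 2.617, 0.104]
ft_force: [7.5, 17.9, -1.7]
grip_width: 0.006
grip_force: 9.2
```

Emit:
arm_command(motion=[[0,2,15,0,0],[0,8,32,0,0],[0,16,50,0,0],[0,24,70,0,0],[0,30,88,0,0]])

```text
time: 31.75
position: [0.6009, 0.242, 0.0831]
tool_rot: [0.021, 2.631, 0.084]
ft_force: [0.4, 0.4, 0.4]
grip_width: 0.004
grip_force: 0.0
```

Emit:
arm_command(motion=[[0,0,0,-10,0],[0,0,0,-35,0],[0,0,0,-70,0],[0,0,0,-110,0],[0,0,0,-150,0]])

```text
time: 32.17
position: [0.5269, 0.2316, 0.2147]
tool_rot: [0.021, 2.634, 0.084]
ft_force: [1.1, 0.5, 0.0]
grip_width: 0.003
grip_force: 0.0
```

Run:
```python
from h import *
st();snap('scene');im=np.load('scene_im.npy')
b=im[195:365,250:410,::-1]; cv2.imwrite('pics/c9.png',cv2.resize(b,None,fx=3.5,fy=3.5,interpolation=cv2.INTER_CUBIC))
```

```text
t 32.17 q [-0.41  -0.134 -0.178  2.081  0.299  0.755  0.79 ] p [0.5269 0.2316 0.2147] F [1.1 0.5 0. ] g 0.003 0.0
[[-0.874, -0.0, 0.485], [0.031, 0.998, 0.056], [-0.485, 0.063, -0.872]]
```

View pics/c9.png

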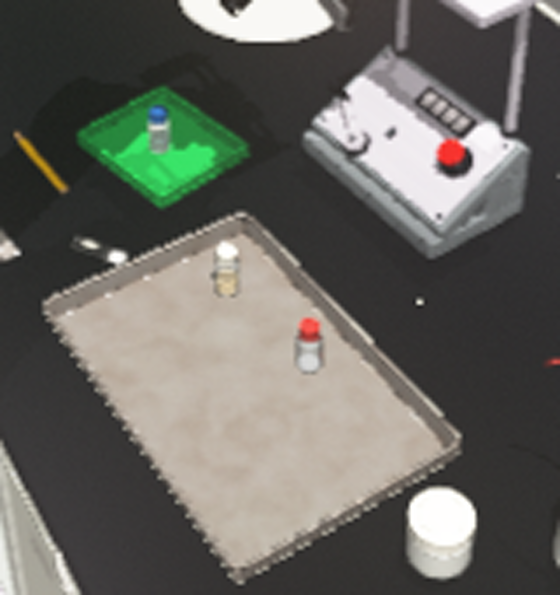

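The vial stands in the tray (crop 158,130), the lever (345,120) and plunger (452,155) are at rest, and the other vials and the pot have not moved. Handing in.

```bash
python3 -c "
from bench import close_job
print(close_job())"
```

```text
the job is handed in; nothing more can be done
None
```

I pressed the plunger to its stop, set the blue vial upright in the near green tray, then swung the lever to its stop. Both sprang back, and I handed the job in after about 32 s. Joints 2 and 6 were run right up to their range limits to lean the tool, reading 0.001 and 0.003 rad past the rounded figures given.

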